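Pack the low tamper and slide the caddy lid shut over it

ROBOT

A 6-joint arm with a two-finger parallel gripper is mounted at the origin on the work surface. World frame = base frame: x ahead of the robot, y to its left, z up, the work surface at z = 0. Lengths are in mm, angles in rad, forces in N, time in s.
With the tool pointing down it reaches from about 250 to 775 mm from the base axis. Payload 4 kg.
Tool frame: the origin (TCP) lies midway between the tips of the shut fingers; the grasp point (between the pads) lies ctrl.pinch_z behind it (ctrl.pinch_z is the distance from the TCP to the grasp point, in mm); z points along the fingers, y is the line along which they close (so a half turn about z gives the same grasp; the last joint's range is limited). The gripper opens to 85 mm and grips with 20 to 120 N. Pads are 22 mm wide; open, the fingers measure 114 mm over their backs; the gripper's body (76 mm by 85 mm) begins 54 mm behind the grasp point. The pads swing forward as they close: fully open they stand 13 mm farther back than shut.
Start: joints at [1.232, 0.087, 1.371, -0, 1.684, -0.103], TCP at [128.499, 534.795, 231.341] pointing down, gripper open.
Joint ranges: [-3.1, 3.1], [-0.76, 2.03], [0.27, 2.55], [-1.08, 4.22], [0.17, 2.65], [-2.57, 2.57]. Speed limits (rad/s): [2.79, 2.79, 3.14, 3.14, 3.14, 3.14].

INTERFACE

Orientations are given as a 3x3 rotation matrix whose columns are the frame's x, y, z axes.
In Python, from station import ctrl gives the robot as it stands.
- The arm moves only by the tool arm_command, never from a script. Its arguments are lists of equal length, an entry for each row: "travel": the shift along the tool's x, y, z in m, a list of three; "twist": the turn, a rotation vector about the tool's x, y, z in rad, a list of three; "grip": the opening in per cent of the stroke, from 0 (shut) to 100 (fully open). A call has 1 to 8 rows; each row is the pose to reach, as a shift and turn from the pose commanded when the call began, along the tool's axes at that moment; what a row does not reach only later rows make up. A row lasts 1/8 s, in which the tool goes at most 62.5 mm and 10.7 degrees, less where a joint would pass 70% of its speed; a pose out of reach is approached as far as the arm can. A call with a gripper value outside its range is refused whole. The fingers move at their own pace and stop on an object; "force" is the grip in N (left out, the last holds). Time passes only in rows, so rows that repeat a pose let the fingers close. It gives the time, the measured TCP pose, the force, the opening and the grip force at its end, in the units of the state.
- ctrl.read_state(): the state, without advancing time (a new reading comes with each control period).
- ctrl.get_image(name): name is "scene" or "top" or "wrist"; returns a dict with "image" (400x640x3 uint8, red, green, blue), "fx", "fy", "cx", "cy" (pixels), "T" (4x4, takes a point from camera to world coordinates). Camera axes: x right, y up, looking along -z (the intrinsics and any distortion apply to the point x, -y, -z); pixel columns grow to the right and rows downward; lengths in mm; the calibration is good to about 2 mm. A picture is of the moment at which its call begins. There is no depth.
- ctrl.finish_job(): hands the job in; it is judged then, once.
The state is a dict: "time": time; "joint_positions": joint angles; "joint_vel": joint speeds; "tau": joint torques, N m; "position": TCP position; "orientation": TCP orientation; "contact_force": force on the tool from outside, world axes, zero at the start; "torque": the same for the moment, N m; "opening": finger opening in mm; "grasp_force": force on a finger pad.
Only numpy, scipy, OpenCV 4.12 (cv2) and the standard library are available. Lean on these libraries where they do the work, as an engineer would, in place of code of your own. Each camera call takes 0.05 s, during which the arm holds its last target. There are 200 camera calls.

TASK

Finish packing the aluminium caddy: take the wooden tamper whose handle is short enough to stay below the rim, lower it gently (do not drop it) into the empty bay and let go of it there, standing flat with its handle up. Then push the sliding lid fully shut, so that it sweeps over the contents and shows that nothing sticks up above the rim.

Things in the scene. Friction and masses are not known exactly. Their poses are not given: they have to be found in the camera images.
- short_tamper: Tamper to pack: brown wooden board 110 (x) x 95 (y) x 20 mm with a pale upright square handle, 26 x 26 mm, sides parallel to the board's, in its middle; 70 mm tall overall, 0.14-0.28 kg. Origin: centre of underside, z up. Starts upright on the table. A look-alike with a long handle (150 mm overall) stands near it, on either side.
- bay (a point): Floor centre of the empty bay, 4 mm above the table, at the +y end of a fixed aluminium caddy 158 (x) x 248 (y) x 85 mm, walls 4 mm; y runs along the caddy, the way the lid shuts. Bay 150 (x) x 130 (y) mm inside, rim 81 mm above this point; its -y side is a divider 60 mm high with two packed boxes beyond. Caddy centre: 55 mm to -y.
- lid (a joint): Sliding aluminium lid, 158 x 248 x 4 mm, underside 1.5 mm above the rim. Value in m: 0 shut, at a stop; 0.205 fully open, run out on rails past the caddy's -y end. Starts at 0.18 to 0.20, bay uncovered. Slides along y with about 2 N friction, stays where left, is stopped by whatever sticks up.
- lid_handle (a point): Top middle of the black upright grip on the lid, 50 (x) x 14 (y) mm, 34 mm tall; this point is 124.5 mm above the table, the lid's upper face 90.5 mm. Axes as the bay's. It moves to +y as the lid shuts; when shut it is 15 mm to the -y side of the bay centre. Pinch it across y from above, or push it.

How it is judged (in metres and radians):
On the way, in this order (a step that is already met when the one before it is completed fails the run):
1. the short-handled tamper stands flat on the floor of the empty bay, let go, lid still open (x of short_tamper in the frame of bay between -0.03 and 0.03 m and y of short_tamper in the frame of bay between -0.03 and 0.03 m and z of short_tamper in the frame of bay below 0.008 m and angle between short_tamper's own z axis and vertical below 0.17 rad and contact force between short_tamper and the fingers below 0.2 N and value of joint lid above 0.1 m), for 0.2 s.
2. the lid has been slid fully shut (value of joint lid below 0.012 m), for 0.2 s.
At the end, for the whole second after the job is handed in: The short-handled tamper rests at the bottom of the bay, handle up within 10 degrees, its centre within 30 mm of the bay's centre along and across the caddy and its underside less than 8 mm above the bay floor, at rest; the lid is shut to within 12 mm (x of short_tamper in the frame of bay between -0.03 and 0.03 m and y of short_tamper in the frame of bay between -0.03 and 0.03 m and z of short_tamper in the frame of bay below 0.008 m and angle between short_tamper's own z axis and vertical below 0.17 rad and value of joint lid below 0.012 m and linear speed of short_tamper below 0.02 m/s); the robot touches nothing.
It fails at once if the tamper is dropped into the bay (moving faster than 0.6 m/s in the last 50 mm above its floor) (x of short_tamper in the frame of bay between -0.03 and 0.03 m and y of short_tamper in the frame of bay between -0.03 and 0.03 m and z of short_tamper in the frame of bay between -0.01 and 0.05 m and linear speed of short_tamper above 0.6 m/s).
It also fails if it takes over 54 s, if anything falls off the work surface, if the arm or the gripper's body presses on something with over 40 N, if the wrist force passes 120 N, or if a joint passes its speed limit or range.

## Working session

There is one attempt and no reset: what is moved stays moved. The work goes in short steps, Python scripts to look and compute and a tool call to move; the robot and the scene stay as the last step left them, time stands still between calls to the robot, and variables do not carry over. Pictures are saved under pics/ and viewed, at most 10 in all, crops included, and the job is handed in when it is done.

Besides the shell and the picture viewer there is one more tool, called after "Call:" as a command line: name --argument value ..., lists and objects as JSON in quotes. arm_command: Moves the arm, as the interface text tells. Its arguments: {"type":"object","properties":{"travel":{"type":"array","items":{"type":"array","items":{"type":"number"}}},"twist":{"type":"array","items":{"type":"array","items":{"type":"number"}}},"grip":{"type":"array","items":{"type":"number"}},"force":{"type":"number"}},"required":["travel","twist","grip"]}

```bash
mkdir -p pics; cat > h.py <<'E'
import numpy as np, cv2
from station import ctrl
def grab(n,f):
    d=ctrl.get_image(n); cv2.imwrite(f'pics/{f}.png',d['image'][:,:,::-1]); np.save(f'pics/{f}.npy',d,allow_pickle=True); return d
def load(f): return np.load(f'pics/{f}.npy',allow_pickle=True).item()
def ray(d,u,v,z):
    T=np.array(d['T']); r=T[:3,:3]@np.array([(u-d['cx'])/d['fx'],-(v-d['cy'])/d['fy'],-1]); o=T[:3,3]
    return o+r*(z-o[2])/r[2]
E
python3 - <<'E'
from h import *
for n in ('top','scene'):
    d=grab(n,n+'1'); print([k for k in d],d['fx'],np.round(d['T'],2).tolist())
s=ctrl.read_state(); print(ctrl.pinch_z,s)
E
```

```text
['image', 'fx', 'fy', 'cx', 'cy', 'T'] 417.34911436350774 [[0.17, 0.96, -0.2, 395.72], [-0.98, 0.17, -0.04, 142.02], [-0.0, 0.21, 0.98, 783.64], [0.0, 0.0, 0.0, 1.0]]
['image', 'fx', 'fy', 'cx', 'cy', 'T'] 422.174043598491 [[0.39, -0.8, 0.46, 925.31], [0.92, 0.34, -0.19, -17.56], [-0.0, 0.5, 0.87, 824.26], [0.0, 0.0, 0.0, 1.0]]
18.700000000000003 {'time': 0.1, 'joint_positions': array([ 1.23186510e+00,  8.79165491e-02,  1.37212269e+00, -1.52524830e-06,
        1.68358807e+00, -1.03115620e-01]), 'joint_vel': array([-0.00136191, -0.00279587, -0.00238996,  0.00113403,  0.00114304,
        0.00022565]), 'tau': array([ 2.44269853e-03, -3.53016007e+01, -3.14217353e+01, -1.44365963e-04,
        7.93233106e-03,  2.39207779e-06]), 'position': array([128.3638611 , 534.35150214, 230.22685855]), 'orientation': array([[-9.72324000e-01,  2.33635579e-01, -6.75052649e-04],
       [ 2.33636462e-01,  9.72322127e-01, -1.91941216e-03],
       [ 2.07925657e-04, -2.02400742e-03, -9.99997930e-01]]), 'contact_force': array([ 0.13759058, -1.15681118,  0.17927794]), 'torque': array([-0.03560403,  0.01914052, -0.00942963]), 'grasp_force': 0.0, 'opening': 85.39458919755191}
```

View pics/top1.png

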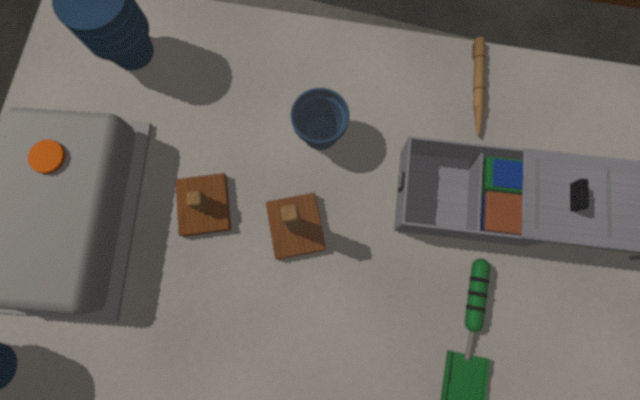

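View pics/scene1.png

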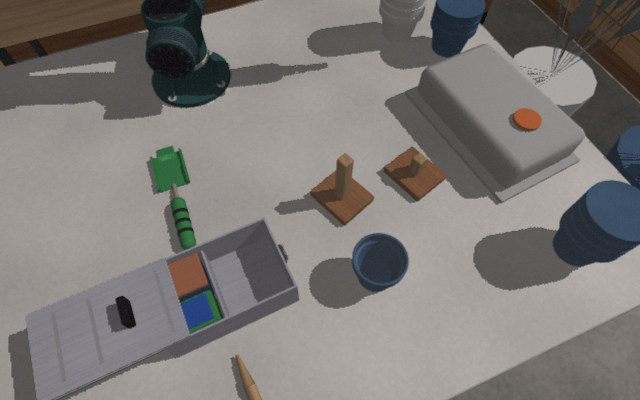

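The short tamper is the left one in the top view (board ~(203,205), handle top ~(193,198)). The look-alike is at ~(296,226). The caddy's bay opens at ~(440,188), and the lid grip is at ~(579,195).

```bash
python3 - <<'E'
from h import *
d=load('top1'); im=d['image']; hsv=cv2.cvtColor(im,cv2.COLOR_RGB2HSV)
print(hsv[215,215],hsv[198,193],hsv[225,300])
m=((hsv[...,0]<18)&(hsv[...,1]>90)).astype(np.uint8)
cs,_=cv2.findContours(m,cv2.RETR_EXTERNAL,cv2.CHAIN_APPROX_NONE)
for c in cs:
    if cv2.contourArea(c)<500: continue
    w=np.array([ray(d,u,v,20)[:2] for u,v in c[:,0]],np.float32)
    r=cv2.minAreaRect(w); print('px',cv2.boundingRect(c),'world',np.round(r[0],1),np.round(r[1],1),round(r[2],1), np.round(cv2.boxPoints(r)).tolist())
for u,v in [(410,139),(397,230),(579,182)]: print(u,v,ray(d,u,v,85).round(1))
print('handle short',ray(d,194,199,70).round(1),'long',ray(d,289,212,150).round(1))
k=((im.max(2)<45)).astype(np.uint8); n,l,st,ce=cv2.connectedComponentsWithStats(k)
for i in range(1,n):
    if 550<ce[i][0]<610 and 150<ce[i][1]<230 and st[i][4]>50: print(st[i],ce[i],ray(d,*ce[i],120).round(1))
c=im[120:250,380:640]; cv2.imwrite('pics/cad.png',cv2.resize(c,None,fx=3,fy=3)[:,:,::-1])
E
```

```text
[ 13 124  68] [ 17 121 126] [ 14 114  65]
px (266, 194, 59, 65) world [498.4 217.1] [108.7  93.2] 20.9 [[431.0, 241.0], [464.0, 154.0], [566.0, 193.0], [533.0, 280.0]]
px (485, 191, 37, 43) world [ 590.1 -158.4] [75.6 66.6] 3.1 [[551.0, -127.0], [554.0, -194.0], [630.0, -190.0], [626.0, -123.0]]
px (175, 174, 56, 62) world [507.9 395.9] [110.2  96. ] 17.8 [[441.0, 425.0], [470.0, 333.0], [575.0, 367.0], [546.0, 458.0]]
px (28, 139, 38, 35) world [547.4 712.8] [73.4 66.4] 73.8 [[505.0, 687.0], [569.0, 668.0], [590.0, 739.0], [526.0, 757.0]]
px (473, 37, 12, 98) world [839.2 -88. ] [210.2  22.2] 5.4 [[734.0, -87.0], [736.0, -109.0], [945.0, -89.0], [943.0, -67.0]]
410 139 [675.8  40.   85. ]
397 230 [511.6  40.3  85. ]
579 182 [ 648.3 -257.    85. ]
handle short [506.8 395.5  70. ] long [499.7 217.7 150. ]
[571 180  18  31 463] [579.00431965 195.3174946 ] [ 613.1 -238.1  120. ]
```

View pics/cad.png

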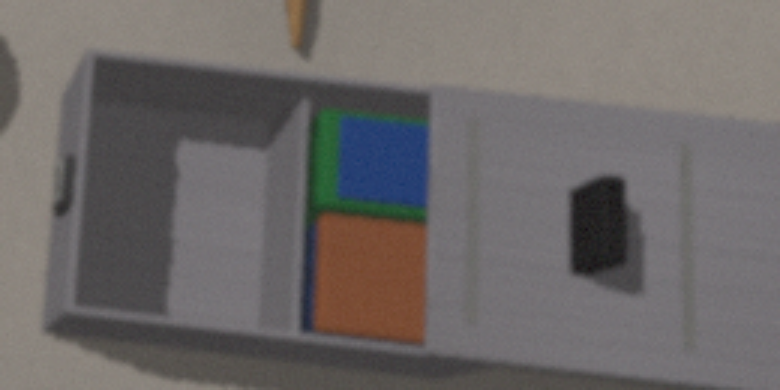

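The crop shows the +y rim from crop (92,55) to (75,310), the divider top from (310,100) to (302,330), and the lid's leading edge from (430,90) to (425,352). The grip top runs along the left/top of the dark block at ~(598,225).

```bash
python3 - <<'E'
from h import *
d=load('top1')
f=lambda a,b,z,n: print(n,ray(d,380+(a+.5)/3-.5,120+(b+.5)/3-.5,z).round(1))
f(92,55,85,'rim+x');f(75,310,85,'rim-x');f(430,90,90.5,'lid+x');f(425,352,90.5,'lid-x')
f(310,98,64,'div+x');f(302,330,64,'div-x')
f(622,178,124.5,'hd');f(572,188,90.5,'hb');f(574,273,90.5,'hb2');f(624,262,124.5,'ht2');f(606,178,124.5,'ht3')
f(774,120,90.5,'lid far+x')
E
```

```text
rim+x [677.7  39.7  85. ]
rim-x [525.6  29.2  85. ]
lid+x [ 687.9 -155.3   90.5]
lid-x [ 534.7 -164.1   90.5]
div+x [681.7 -96.   64. ]
div-x [ 540.6 -104.9   64. ]
hd [ 641.3 -247.   124.5]
hb [ 643.1 -239.3   90.5]
hb2 [ 593.8 -243.    90.5]
ht2 [ 594.7 -250.1  124.5]
ht3 [ 639.8 -238.4  124.5]
lid far+x [ 703.8 -351.6   90.5]
```

```bash
cat >> h.py <<'E'
from scipy.spatial.transform import Rotation as R
def go(p,psi=None):
    """travel (m) and twist to bring the TCP to p (mm), tool down, tool y at azimuth psi"""
    s=ctrl.read_state(); A=s['orientation']
    psi=np.arctan2(A[1,1],A[0,1]) if psi is None else psi
    y=np.array([np.cos(psi),np.sin(psi),0]); z=np.array([0,0,-1.]); B=np.c_[np.cross(y,z),y,z]
    print('travel',((A.T@(np.array(p)-s['position']))/1000).round(4),'twist',R.from_matrix(A.T@B).as_rotvec().round(3),'| t',round(s['time'],2),'pos',s['position'].round(1),'open',round(s['opening'],1))
E
python3 -c "
from h import *
go([507,395.5,220],0.31)"
```

```text
travel [-0.4006 -0.0465  0.0102] twist [-2.000e-03  1.000e-03  1.025e+00] | t 0.1 pos [128.4 534.4 230.2] open 85.4
```

Call:
arm_command --travel '[[-0.05,-0.006,0],[-0.1,-0.012,0],[-0.15,-0.018,0],[-0.2,-0.024,0],[-0.25,-0.03,0.002],[-0.3,-0.035,0.004],[-0.35,-0.041,0.006],[-0.4,-0.046,0.01]]' --twist '[[0,0,0.13],[0,0,0.26],[0,0,0.39],[0,0,0.52],[0,0,0.65],[0,0,0.78],[0,0,0.91],[0,0,1.025]]' --grip '[100,100,100,100,100,100,100,100]'

```text
time: 1.1
position: [508.0, 395.8, 220.7]
orientation: [[-0.301, 0.954, -0.001], [0.954, 0.301, -0.0], [0.0, -0.001, -1.0]]
contact_force: [0.2, 0.0, -0.7]
opening: 85.3
grasp_force: 0.0
```

Call:
arm_command --travel '[[0,0,0],[0,0,0]]' --twist '[[0,0,0],[0,0,0]]' --grip '[100,100]'

```text
time: 1.35
position: [506.3, 396.6, 220.5]
orientation: [[-0.305, 0.952, -0.002], [0.952, 0.305, -0.0], [0.0, -0.002, -1.0]]
contact_force: [0.0, 0.2, -0.3]
opening: 85.1
grasp_force: 0.0
```

```bash
python3 - <<'E'
from h import *
d=grab('wrist','w1'); go([507,395.5,220],0.31)
im=d['image']; hsv=cv2.cvtColor(im,cv2.COLOR_RGB2HSV)
m=((hsv[...,0]<20)&(hsv[...,1]>90)).astype(np.uint8)
cs,_=cv2.findContours(m,cv2.RETR_EXTERNAL,cv2.CHAIN_APPROX_NONE)
for c in cs:
    if cv2.contourArea(c)<1000: continue
    w=np.array([ray(d,u,v,20)[:2] for u,v in c[:,0]],np.float32)
    r=cv2.minAreaRect(w); print(cv2.boundingRect(c),np.round(r[0],1),np.round(r[1],1),r[2])
E
```

```text
travel [-0.0018  0.0007  0.0011] twist [-0.001 -0.     0.001] | t 1.4 pos [505.8 397.  221.1] open 85.5
(233, 263, 84, 92) [505.  204.8] [109.2 141.4] 21.151859283447266
(276, 139, 93, 78) [508.2 399.4] [108.3  93.6] 17.840198516845703
```

View pics/w1.png

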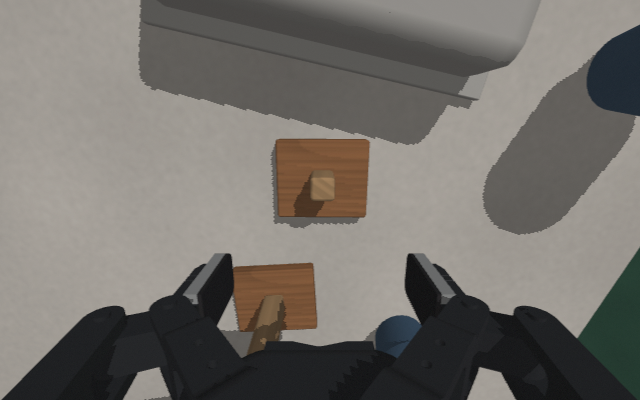

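Handle top at ~(323,188), board centred at ~(322,178), square to the fingers. The look-alike is at (275,297), on the camera side, so I'll check the clearance to the camera before descending.

```bash
python3 - <<'E'
from h import *
d=load('w1'); print(d['T'].round(2).tolist(), ray(d,323,186,70)); go([507.5,397,30],0.31)
E
```

```text
[[0.95, -0.29, -0.08, 484.37], [0.31, 0.91, 0.27, 464.59], [-0.0, -0.28, 0.96, 363.75], [0.0, 0.0, 0.0, 1.0]] [508.26493554 402.25491639  70.        ]
travel [-0.0006  0.0018  0.1911] twist [-0.001 -0.     0.001] | t 1.4 pos [505.8 397.  221.1] open 85.5
```

```bash
python3 - <<'E'
from h import *
a,b=load('top1'),load('scene1')
for z in (80,100,120,140): print(z,ray(a,46,156,z).round(0),ray(b,527,119,z).round(0))
for z in (60,90,120): print('dome edge',ray(a,125,150,z).round(0))
E
```

```text
80 [536. 668.  80.] [515. 672.  80.]
100 [532. 653. 100.] [526. 653. 100.]
120 [528. 638. 120.] [537. 635. 120.]
140 [524. 623. 140.] [548. 616. 140.]
dome edge [576. 545.  60.]
dome edge [568. 528.  90.]
dome edge [561. 511. 120.]
```

The dish is ~108 mm tall and starts at y≈520, so it's clear. Descending.

Call:
arm_command --travel '[[-0.002,0.002,0.03],[-0.002,0.002,0.065],[-0.002,0.002,0.1],[-0.002,0.002,0.135],[-0.002,0.002,0.165],[-0.002,0.002,0.185],[-0.002,0.002,0.191],[-0.002,0.002,0.191]]' --twist '[[0,0,0],[0,0,0],[0,0,0],[0,0,0],[0,0,0],[0,0,0],[0,0,0],[0,0,0]]' --grip '[100,100,100,100,100,100,100,100]'

```text
time: 2.4
position: [509.3, 395.8, 31.1]
orientation: [[-0.306, 0.952, 0.001], [0.952, 0.306, 0.001], [0.0, 0.001, -1.0]]
contact_force: [-0.2, -0.2, -0.8]
opening: 85.5
grasp_force: 0.0
```

Call:
arm_command --travel '[[0,0,0],[0,0,0],[0,0,0],[0,0,0],[0,0,0],[0,0,0],[0,0,0],[0,0,0]]' --twist '[[0,0,0],[0,0,0],[0,0,0],[0,0,0],[0,0,0],[0,0,0],[0,0,0],[0,0,0]]' --grip '[60,40,20,10,10,10,10,10]' --force 40

```text
time: 3.4
position: [509.7, 395.5, 31.0]
orientation: [[-0.305, 0.952, 0.001], [0.952, 0.305, 0.001], [0.0, 0.001, -1.0]]
contact_force: [1.6, 0.4, 5.2]
opening: 25.3
grasp_force: 40.5
```

Call:
arm_command --travel '[[0,0,-0.01],[0,0,-0.035],[0,0,-0.07],[0,0,-0.105],[0,0,-0.14],[0,0,-0.165],[0,0,-0.18],[0,0,-0.18]]' --twist '[[0,0,0],[0,0,0],[0,0,0],[0,0,0],[0,0,0],[0,0,0],[0,0,0],[0,0,0]]' --grip '[10,10,10,10,10,10,10,10]'

```text
time: 4.4
position: [509.3, 395.5, 211.1]
orientation: [[-0.305, 0.952, 0.001], [0.952, 0.305, 0.001], [0.0, 0.001, -1.0]]
contact_force: [-0.4, 0.2, -1.6]
opening: 25.9
grasp_force: 39.8
```

```bash
python3 -c "
from h import *
go([608,-29,211],0.065); print(ctrl.read_state()['grasp_force'])"
```

```text
travel [-4.343e-01 -3.560e-02 -1.000e-04] twist [ 0.001 -0.001  0.245] | t 4.4 pos [509.3 395.5 211.1] open 25.9
39.792165756225586
```

Call:
arm_command --travel '[[-0.015,-0.001,0],[-0.04,-0.003,0],[-0.08,-0.007,0],[-0.12,-0.01,0],[-0.16,-0.013,0],[-0.2,-0.016,0],[-0.24,-0.02,0],[-0.27,-0.022,0]]' --twist '[[0,0,0.01],[0,0,0.03],[0,0,0.05],[0,0,0.07],[0,0,0.09],[0,0,0.11],[0,0,0.13],[0,0,0.15]]' --grip '[10,10,10,10,10,10,10,10]'

```text
time: 5.4
position: [569.9, 128.6, 208.3]
orientation: [[-0.157, 0.988, -0.004], [0.988, 0.157, -0.001], [-0.001, -0.004, -1.0]]
contact_force: [0.3, 0.4, -1.5]
opening: 25.7
grasp_force: 39.8
```

```bash
python3 -c "
from h import *
go([608,-29,211],0.065); print(ctrl.read_state()['grasp_force'])"
```

```text
travel [-0.1616  0.013  -0.0026] twist [-0.004  0.001  0.092] | t 5.4 pos [569.9 128.6 208.3] open 25.7
39.76904511451721
```

Call:
arm_command --travel '[[-0.035,0.003,0],[-0.07,0.006,-0.001],[-0.1,0.008,-0.001],[-0.13,0.01,-0.002],[-0.15,0.012,-0.002],[-0.161,0.013,-0.002],[-0.161,0.013,-0.002],[-0.161,0.013,-0.002]]' --twist '[[0,0,0.02],[0,0,0.04],[0,0,0.055],[0,0,0.07],[0,0,0.085],[0,0,0.092],[0,0,0.092],[0,0,0.092]]' --grip '[10,10,10,10,10,10,10,10]'

```text
time: 6.4
position: [608.9, -24.5, 212.2]
orientation: [[-0.069, 0.998, -0.0], [0.998, 0.069, 0.001], [0.001, -0.0, -1.0]]
contact_force: [-0.1, 0.1, -2.7]
opening: 25.7
grasp_force: 39.8
```

```bash
python3 - <<'E'
from h import *
d=grab('wrist','w2'); print(d['T'].round(2).tolist()); go([608,-29,211],0.065)
E
```

```text
[[1.0, -0.07, -0.02, 603.79], [0.07, 0.96, 0.28, 46.64], [-0.0, -0.28, 0.96, 355.49], [0.0, 0.0, 0.0, 1.0]]
travel [-0.0046 -0.0013  0.0013] twist [-0.    -0.001  0.004] | t 6.45 pos [609.  -24.4 212.3] open 25.5
```

View pics/w2.png

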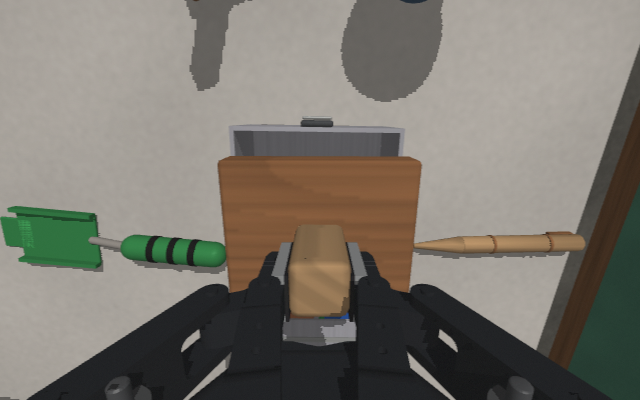

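The wrist view shows the caddy's +y rim with outer corners at ~(230,125) and (404,128). The held board hangs square to it, far edge from (220,159) to (421,159).

```bash
python3 - <<'E'
from h import *
d=load('w2'); s=ctrl.read_state()
P=[ray(d,u,v,85) for u,v in [(230,125.5),(404.5,128)]]; Q=[ray(d,u,v,201) for u,v in [(220,158),(421,158)]]
for n,(a,b) in (('rim outer',P),('board far edge',Q)):
    e=(b-a)[:2]; L=np.linalg.norm(e); e/=L; nrm=np.array([e[1],-e[0]]); m=(a+b)[:2]/2
    off=69 if n[0]=='r' else 47.5
    print(n,a.round(1),b.round(1),'len',L.round(1),'yaw',np.arctan2(e[1],e[0]).round(3),'centre',(m+nrm*off).round(1))
E
```

```text
rim outer [524.8  35.3  85. ] [680.9  44.   85. ] len 156.4 yaw 0.056 centre [606.7 -29.2]
board far edge [553.1  23.2 201. ] [658.9  30.6 201. ] len 106.0 yaw 0.07 centre [609.3 -20.5]
```

Call:
arm_command --travel '[[-0.004,-0.003,0.01],[-0.007,-0.003,0.03],[-0.0075,-0.003,0.055],[-0.0075,-0.003,0.08],[-0.0075,-0.003,0.105],[-0.0075,-0.003,0.13],[-0.0075,-0.003,0.15],[-0.0075,-0.003,0.16]]' --twist '[[0,0,0.004],[0,0,0.004],[0,0,0.004],[0,0,0.004],[0,0,0.004],[0,0,0.004],[0,0,0.004],[0,0,0.004]]' --grip '[10,10,10,10,10,10,10,10]'

```text
time: 7.45
position: [605.2, -32.6, 50.1]
orientation: [[-0.064, 0.998, -0.003], [0.998, 0.064, 0.001], [0.001, -0.003, -1.0]]
contact_force: [-1.0, 0.4, -1.0]
opening: 25.5
grasp_force: 39.8
```

Call:
arm_command --travel '[[0,0,0.003],[0,0,0.006],[0,0,0.009],[0,0,0.012],[0,0,0.014],[0,0,0.015],[0,0,0.015],[0,0,0.015]]' --twist '[[0,0,0],[0,0,0],[0,0,0],[0,0,0],[0,0,0],[0,0,0],[0,0,0],[0,0,0]]' --grip '[10,10,10,10,10,10,10,10]'

```text
time: 8.45
position: [606.7, -33.1, 37.4]
orientation: [[-0.064, 0.998, 0.0], [0.998, 0.064, 0.0], [0.0, 0.0, -1.0]]
contact_force: [-0.3, 0.3, -2.1]
opening: 25.4
grasp_force: 39.8
```

Call:
arm_command --travel '[[0,0,0.001],[0,0,0.002],[0,0,0.003],[0,0,0.003],[0,0,0.003]]' --twist '[[0,0,0],[0,0,0],[0,0,0],[0,0,0],[0,0,0]]' --grip '[10,10,10,10,10]'

```text
time: 9.07
position: [606.7, -33.1, 35.0]
orientation: [[-0.064, 0.998, 0.0], [0.998, 0.064, 0.0], [-0.0, 0.0, -1.0]]
contact_force: [-2.9, 0.2, 3.6]
opening: 25.6
grasp_force: 40.4
```

The floor is taking the weight, so I'll open and rise.

Call:
arm_command --travel '[[0,0,0],[0,0,0],[0,0,0],[0,0,0],[0,0,0],[0,0,0],[0,0,0],[0,0,0]]' --twist '[[0,0,0],[0,0,0],[0,0,0],[0,0,0],[0,0,0],[0,0,0],[0,0,0],[0,0,0]]' --grip '[40,50,70,70,70,70,70,70]'

```text
time: 10.07
position: [606.6, -33.1, 34.3]
orientation: [[-0.064, 0.998, 0.0], [0.998, 0.064, 0.0], [0.0, 0.0, -1.0]]
contact_force: [-0.2, -0.2, -0.4]
opening: 59.8
grasp_force: 0.0
```

Call:
arm_command --travel '[[0,0,-0.02],[0,0,-0.05],[0,0,-0.09],[0,0,-0.13],[0,0,-0.16],[0,0,-0.18],[0,0,-0.18],[0,0,-0.18]]' --twist '[[0,0,0],[0,0,0],[0,0,0],[0,0,0],[0,0,0],[0,0,0],[0,0,0],[0,0,0]]' --grip '[70,70,70,70,70,70,70,70]'

```text
time: 11.08
position: [606.3, -33.0, 214.0]
orientation: [[-0.064, 0.998, -0.001], [0.998, 0.064, 0.0], [0.0, -0.001, -1.0]]
contact_force: [0.8, -0.2, 0.1]
opening: 59.9
grasp_force: 0.0
```

```bash
python3 - <<'E'
from h import *
d=grab('wrist','w3'); print(d['T'][:3,3]); 
E
```

```text
[601.54327321  38.20994369 357.20426863]
```

View pics/w3.png

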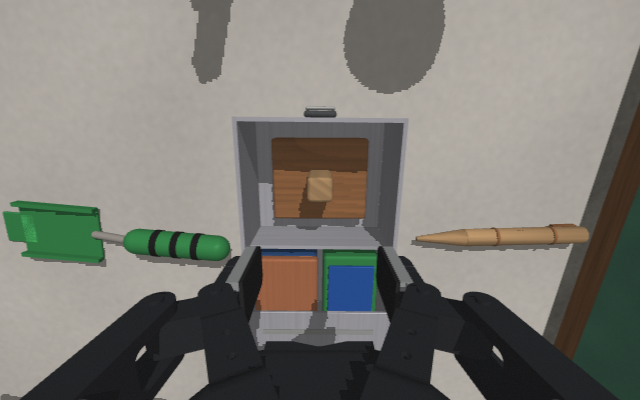

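```bash
python3 - <<'E'
from h import *
d=load('w3')
m=(ray(d,235,118,85)+ray(d,407,120,85))/2; print('bay',m[:2]+69*np.array([.06,-1]))
print('board',sum(ray(d,u,v,24) for u,v in [(272,138),(368,138),(367,218),(273,218)])/4,'handle',ray(d,319,184,74))
go([621,-292,160],0.06)
E
```

```text
bay [607.49904327 -31.04109572]
board [607.04524576 -29.5432998   24.        ] handle [605.52827791 -23.89457852  74.        ]
travel [-0.2595 -0.0015  0.0531] twist [-0.002 -0.     0.004] | t 11.12 pos [606.  -33.  213.2] open 59.8
```

The tamper stands flat, its board spanning (272,138) to (368,218), within ~2 mm of the bay centre. Next I'll move behind the lid grip with the fingers shut.

Call:
arm_command --travel '[[-0.04,0,0],[-0.08,0,0],[-0.12,0,0],[-0.165,0,0],[-0.21,0,0],[-0.245,-0.001,0],[-0.26,-0.001,0.02],[-0.26,-0.001,0.05]]' --twist '[[0,0,0],[0,0,0],[0,0,0],[0,0,0],[0,0,0],[0,0,0],[0,0,0],[0,0,0]]' --grip '[0,0,0,0,0,0,0,0]'

```text
time: 12.12
position: [622.0, -293.3, 162.2]
orientation: [[-0.063, 0.998, -0.0], [0.998, 0.063, 0.001], [0.001, -0.0, -1.0]]
contact_force: [0.4, 0.5, -1.3]
opening: 0.3
grasp_force: 0.0
```

```bash
python3 - <<'E'
from h import *
d=grab('wrist','w4'); print(d['T'][:3,3]);go([621,-292,106],0.06)
E
```

```text
[ 617.36878918 -222.14892058  305.47450293]
travel [-0.0014  0.0017  0.0496] twist [-0.009 -0.007  0.004] | t 12.18 pos [ 619.7 -291.   155.6] open 0.4
```

View pics/w4.png

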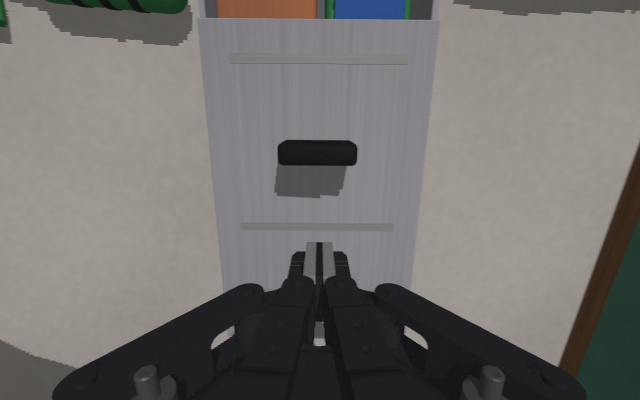

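The grip at (318,153) is straight ahead of the shut fingers at (320,245). Descending.

Call:
arm_command --travel '[[0,0,0.01],[0,0,0.03],[0,0,0.045],[0,0,0.052],[0,0,0.052],[0,0,0.052]]' --twist '[[0,0,0],[0,0,0],[0,0,0],[0,0,0],[0,0,0],[0,0,0]]' --grip '[0,0,0,0,0,0]'

```text
time: 12.92
position: [622.7, -292.9, 113.2]
orientation: [[-0.064, 0.998, 0.001], [0.998, 0.064, -0.001], [-0.001, 0.001, -1.0]]
contact_force: [0.4, -0.4, 0.5]
opening: -0.0
grasp_force: 0.0
```

```bash
python3 -c "
from h import *
go([608.5,-64,106],0.06)"
```

```text
travel [0.2293 0.0005 0.0071] twist [0.001 0.001 0.004] | t 12.93 pos [ 622.7 -292.9  113.2] open -0.0
```

Call:
arm_command --travel '[[0,0,0.005],[0.01,0,0.007],[0.025,0,0.007],[0.045,0,0.007],[0.065,0,0.007],[0.085,0,0.007],[0.105,0,0.007],[0.125,0,0.007]]' --twist '[[0,0,0],[0,0,0],[0,0,0],[0,0,0],[0,0,0],[0,0,0],[0,0,0],[0,0,0]]' --grip '[0,0,0,0,0,0,0,0]'

```text
time: 13.92
position: [614.4, -166.4, 105.6]
orientation: [[-0.064, 0.998, 0.001], [0.998, 0.064, -0.0], [-0.0, 0.001, -1.0]]
contact_force: [2.2, -2.4, -0.8]
opening: 0.0
grasp_force: 1.3
```

Call:
arm_command --travel '[[0.015,0,0],[0.03,0,0],[0.045,0,0],[0.06,0,0],[0.072,0,0],[0.082,0,0],[0.088,0,0],[0.09,0,0]]' --twist '[[0,0,0],[0,0,0],[0,0,0],[0,0,0],[0,0,0],[0,0,0],[0,0,0],[0,0,0]]' --grip '[0,0,0,0,0,0,0,0]'

```text
time: 14.92
position: [608.3, -77.7, 105.4]
orientation: [[-0.064, 0.998, -0.0], [0.998, 0.064, -0.0], [0.0, -0.0, -1.0]]
contact_force: [0.6, -2.4, 1.3]
opening: 0.4
grasp_force: 1.0
```

```bash
python3 -c "
from h import *
go([608.5,-64,106],0.06)"
```

```text
travel [ 0.0137  0.0011 -0.0006] twist [-0.    -0.     0.004] | t 14.93 pos [608.3 -77.7 105.4] open 0.4
```

Pushing force is ~2.4 N, as expected. I'll creep to the stop.

Call:
arm_command --travel '[[0.003,0,0],[0.006,0,0],[0.009,0,0],[0.011,0,0],[0.013,0,0],[0.015,0,0]]' --twist '[[0,0,0],[0,0,0],[0,0,0],[0,0,0],[0,0,0],[0,0,0]]' --grip '[0,0,0,0,0,0]'

```text
time: 15.68
position: [607.5, -63.0, 105.3]
orientation: [[-0.064, 0.998, -0.0], [0.998, 0.064, 0.0], [0.0, -0.0, -1.0]]
contact_force: [0.6, -2.1, 1.7]
opening: -0.0
grasp_force: 1.0
```

Call:
arm_command --travel '[[0.002,0,0],[0.004,0,0],[0.006,0,0]]' --twist '[[0,0,0],[0,0,0],[0,0,0]]' --grip '[0,0,0]'

```text
time: 16.05
position: [607.4, -61.7, 105.4]
orientation: [[-0.062, 0.998, 0.001], [0.998, 0.062, -0.009], [-0.009, 0.0, -1.0]]
contact_force: [1.4, -14.7, -0.2]
opening: 0.1
grasp_force: 7.6
```

The force rose to 15 N at the expected place, so the lid is at its stop. Backing off and rising.

Call:
arm_command --travel '[[-0.005,0,0],[-0.02,0,0],[-0.035,0,0],[-0.035,0,-0.03],[-0.035,0,-0.08],[-0.035,0,-0.12],[-0.035,0,-0.12],[-0.035,0,-0.12]]' --twist '[[0,0,0],[0,0,0],[0,0,0],[0,0,0],[0,0,0],[0,0,0],[0,0,0],[0,0,0]]' --grip '[0,0,0,0,0,0,0,0]'

```text
time: 17.05
position: [609.1, -92.3, 224.4]
orientation: [[-0.064, 0.998, -0.001], [0.998, 0.064, 0.001], [0.001, -0.001, -1.0]]
contact_force: [0.7, -0.5, -0.2]
opening: 0.0
grasp_force: 0.0
```

```bash
python3 - <<'E'
from h import *
d=grab('wrist','w5'); print(d['T'][:3,3], ctrl.read_state()['contact_force'])
E
```

```text
[604.44541364 -21.15052154 367.70164959] [ 0.02727103 -0.6955882  -0.11544992]
```

View pics/w5.png

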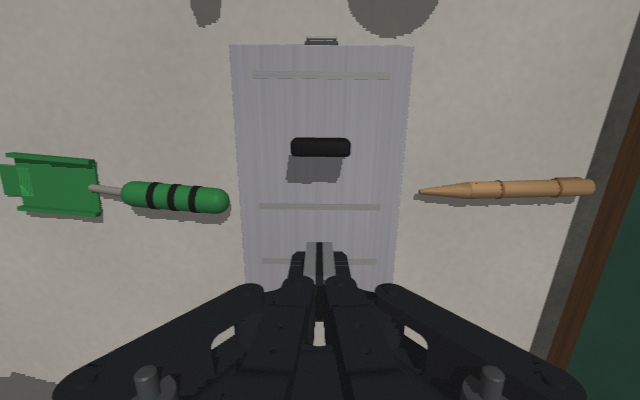

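The lid covers the bay completely. Its leading edge at row ~45 is flush with the caddy's +y end, and the grip is at (320,147). The arm is clear.

```bash
python3 -c "
from station import ctrl
print(ctrl.finish_job())"
```

```text
the job is handed in; nothing more can be done
None
```

The short tamper stands flat in the bay, let go and within about 2 mm of its centre, the lid is pushed shut against its stop, and the job was handed in at about 17 s of the 54 s allowed (no verdict was returned).

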